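# Line up reagent bottles by height

### The arm

A 6-joint arm with a two-finger parallel gripper is mounted at the origin on the work surface; the furniture and walls round the work are solid. World frame = base frame: x ahead of the robot, y to its left, z up, the work surface at z = 0. Lengths are in mm, angles in rad, forces in N, time in s.
With the tool pointing down it reaches from about 350 to 975 mm from the base axis. Payload 7.1 kg.
Tool frame: the origin (TCP) lies between the finger pads; the fingertips stand 14 mm ahead of it and the grasp point (between the pads) lies 5 mm behind it (arm.nose_length is the distance from the TCP to the fingertips, in mm); z points along the fingers, y is the line along which they close (so a half turn about z gives the same grasp; the last joint's range is limited). The gripper opens to 88 mm and grips with 3 to 60 N. Pads are 20 mm wide; open, the fingers measure 115 mm over their backs; the gripper's body (75 mm by 178 mm) begins 61 mm behind the grasp point.
Start: joints at [1.094, 0.423, 1.63, -0, 1.089, -0.019], TCP at [276.202, 560.64, 236.675] pointing down, gripper open.
Joint ranges: [-3, 3], [-0.9, 2.11], [0.09, 2.58], [-1.31, 4.45], [0.11, 2.69], [-2.54, 2.54]. Speed limits (rad/s): [2.39, 2.39, 3.01, 3.14, 3.14, 3.14].

### API

Orientations are given as a unit quaternion [x, y, z, w].
In Python, from bench import arm gives the robot as it stands.
- The arm moves only by the tool jog_arm, never from a script. Its argument "commands" is a list of rows, each a list of 3 entries, a list of its own where there are three numbers: the opening in per cent of the stroke, from 0 (shut) to 100 (fully open), then the shift along the tool's x, y, z in mm, then the turn about the tool's z in degrees. In form: [[gripper, [tx, ty, tz], turn], ...]. A call has 1 to 12 rows; each row is the pose to reach, as a shift and turn from the pose commanded when the call began, along the tool's axes at that moment; what a row does not reach only later rows make up. A row lasts 1/10 s, in which the tool goes at most 50 mm and 8.59 degrees, less where a joint would pass 70% of its speed; a pose out of reach is approached as far as the arm can. A call with a gripper value outside its range is refused whole. The fingers move at their own pace and stop on an object; "squeeze" is the grip in N (left out, the last holds). Time passes only in rows, so rows that repeat a pose let the fingers close. It gives the time, the measured TCP pose, the force, the opening and the grip force at its end, in the units of the state.
- arm.read_state(): the state, without advancing time (a new reading comes with each control period).
- arm.capture(name): name is "scene" or "top"; returns a dict with "frame" (420x560x3 uint8, red, green, blue), "fx", "fy", "cx", "cy" (pixels), "world_from_camera" (4x4, takes a point from camera to world coordinates). Camera axes: x right, y up, looking along -z (the intrinsics and any distortion apply to the point x, -y, -z); pixel columns grow to the right and rows downward; lengths in mm; the calibration is good to about 2 mm. A picture is of the moment at which its call begins. There is no depth.
- arm.hand_in(): hands the job in; it is judged then, once.
The state is a dict: "time": time; "joint_positions": joint angles; "qvel": joint speeds; "joint_efforts": joint torques, N m; "ee_pos": TCP position; "tool_rot": TCP orientation; "force": force on the tool from outside, world axes, zero at the start; "wrist_torque": the same for the moment, N m; "gripper_width": finger opening in mm; "finger_force": force on a finger pad.
Only numpy, scipy, OpenCV 4.12 (cv2) and the standard library are available. Lean on these libraries where they do the work, as an engineer would, in place of code of your own. Each camera call takes 0.05 s, during which the arm holds its last target. There are 200 camera calls.

### The job

Line the four amber containers up on the grey stand in order of height, one standing upright in the middle of each ring mark: the tallest next to the stand's tall end plate, the shortest at the other end with the low lip. Keep them upright and set them down rather than dropping them, and leave the timer and the petri dish where they are.

Things in the scene. Friction and masses are not known exactly. Their poses are not given: they have to be found in the camera images.
- dropper_mid (a point): Amber dropper bottle, the tallest of the four: 102 mm high, loose, standing upright on the table at the start. Round body 33 mm across with a paper label, straight from the base to about 50 mm up, a shoulder above that, a dark ribbed collar 24 mm across from 62 to 77 mm up, and a black rubber bulb 12 mm across above it. The point is on its upright axis, half-way up (51 mm above its base); z is up. It can be gripped by the collar or the straight body.
- bottle_mid (a point): Amber bottle with a black cap, second tallest: 79 mm high, loose, upright at the start. Straight round body 30 mm across up to about 38 mm above its base (grip it there, some 30 mm up), then a tapering shoulder, a neck and a cap 16 mm across from 63 mm up. The point is on its axis, half-way up (39.5 mm above its base); z is up.
- vial_mid (a point): Small brown vial with a black screw cap, third tallest and the slimmest: 57 mm high, body 23 mm across up to 46 mm above its base, cap 18 mm across; loose, upright at the start. The point is on its axis, half-way up (28.5 mm above its base); z is up.
- jar_mid (a point): Squat amber jar with a black lid, the shortest but the widest: 40 mm high, straight-sided, 40 mm across; loose, upright at the start. The point is on its axis, half-way up (20 mm above its base); z is up.
- stand: Flat grey stand fixed to the table, 70 mm (its x) by 296 mm (its y), its flat top 8 mm above the table. Four equal ring marks (black circles 52 mm across, white inside) lie along its y axis, centred at x = 0 and y = -102, -34, +34 and +102 mm in its frame. Origin: centre of its underside, on the table; z is up.
- end_plate: Tall upright aluminium plate at one end of the stand, 70 mm wide, 12 mm thick, 60 mm high, fixed. It shows the end where the tallest container goes; it may be at either end (151 mm from the stand's middle, at its +y or -y end), with a grey lip only 14 mm high and 6 mm thick at the opposite end. Origin: centre of its underside, on the table; z is up.
- timer: White kitchen-style laboratory timer, 64 x 64 x 19 mm, lying loose on the table to the right of the stand; to be left alone. Origin: centre of its underside.
- petri_dish: Clear petri dish with lid, 59 mm across, 15 mm high, loose on the table to the left of the stand; to be left alone. Origin: centre of its underside.
Mind the look-alikes: they are no part of the job. Leave any blue or purple look-alike of the part that bears bottle_mid alone.

How it is judged (in metres and radians):
At the end, for the whole second after the job is handed in: Each container stands upright (within 0.1 rad), at rest and released on the stand, its axis within 12 mm (along and across the stand) of the centre of its own ring mark; counted from the tall end plate: dropper bottle (102 mm), capped bottle (79 mm), vial (57 mm), jar (40 mm) (((y of end_plate in the frame of stand above 0 m and (x of dropper_mid in the frame of stand between -0.012 and 0.012 m and y of dropper_mid in the frame of stand between 0.09 and 0.114 m and z of dropper_mid in the frame of stand between 0.055 and 0.063 m) and (x of bottle_mid in the frame of stand between -0.012 and 0.012 m and y of bottle_mid in the frame of stand between 0.022 and 0.046 m and z of bottle_mid in the frame of stand between 0.0435 and 0.0515 m) and (x of vial_mid in the frame of stand between -0.012 and 0.012 m and y of vial_mid in the frame of stand between -0.046 and -0.022 m and z of vial_mid in the frame of stand between 0.0325 and 0.0405 m) and (x of jar_mid in the frame of stand between -0.012 and 0.012 m and y of jar_mid in the frame of stand between -0.114 and -0.09 m and z of jar_mid in the frame of stand between 0.024 and 0.032 m)) or (y of end_plate in the frame of stand below 0 m and (x of dropper_mid in the frame of stand between -0.012 and 0.012 m and y of dropper_mid in the frame of stand between -0.114 and -0.09 m and z of dropper_mid in the frame of stand between 0.055 and 0.063 m) and (x of bottle_mid in the frame of stand between -0.012 and 0.012 m and y of bottle_mid in the frame of stand between -0.046 and -0.022 m and z of bottle_mid in the frame of stand between 0.0435 and 0.0515 m) and (x of vial_mid in the frame of stand between -0.012 and 0.012 m and y of vial_mid in the frame of stand between 0.022 and 0.046 m and z of vial_mid in the frame of stand between 0.0325 and 0.0405 m) and (x of jar_mid in the frame of stand between -0.012 and 0.012 m and y of jar_mid in the frame of stand between 0.09 and 0.114 m and z of jar_mid in the frame of stand between 0.024 and 0.032 m))) and angle between each of dropper_mid, bottle_mid, vial_mid, jar_mid's own z axis and vertical below 0.1 rad and linear speed of each of dropper, bottle, vial, jar below 0.02 m/s); the robot touches nothing.
It fails at once if a container is tipped over (leans more than 0.6 rad) (angle between any of dropper_mid, bottle_mid, vial_mid, jar_mid's own z axis and vertical above 0.6 rad).
It fails at once if a container is dropped or thrown (moves faster than 0.6 m/s while not held) ((linear speed of dropper above 0.6 m/s and contact force between the fingers and dropper below 0.01 N) or (linear speed of bottle above 0.6 m/s and contact force between the fingers and bottle below 0.01 N) or (linear speed of vial above 0.6 m/s and contact force between the fingers and vial below 0.01 N) or (linear speed of jar above 0.6 m/s and contact force between the fingers and jar below 0.01 N)).
It fails at once if the timer or the petri dish is pushed aside by more than 20 mm (distance of any of timer, petri_dish from where it was at the start of the episode above 0.02 m).
It also fails if it takes over 109 s, if anything falls off the work surface, if the arm or the gripper's body presses on something with over 40 N, if the wrist force passes 120 N, or if a joint passes its speed limit or range.

## Working session

There is one attempt and no reset: what is moved stays moved. The work goes in short steps, Python scripts to look and compute and a tool call to move; the robot and the scene stay as the last step left them, time stands still between calls to the robot, and variables do not carry over. Pictures are saved under pics/ and viewed, at most 14 in all, crops included, and the job is handed in when it is done.

Besides the shell and the picture viewer there is one more tool, called after "Call:" by a JSON object that holds its "api" and its "payload", one argument or row to a line. jog_arm: Moves the arm, as the interface text tells. Its arguments: {"type":"object","properties":{"commands":{"type":"array","items":{"type":"array"}},"squeeze":{"type":"number"}},"required":["commands"]}

```bash
mkdir -p pics; ls; python3 - <<'E'
from bench import arm
import cv2,numpy as np
for n in("scene","top"):
    c=arm.capture(n); cv2.imwrite(f"pics/{n}0.png",c["frame"][:,:,::-1]); np.save(f"{n}0.npy",c,allow_pickle=True)
    print(n,[c[k] for k in("fx","fy","cx","cy")],c.keys()); print(np.round(c["world_from_camera"],3))
s=arm.read_state();print(s)
E
```

```text
pics
scene [513.5264818259815, 513.5264818259815, 277.15132744541233, 199.67710163389762] dict_keys(['frame', 'fx', 'fy', 'cx', 'cy', 'world_from_camera'])
[[ 7.73000e-01  4.59000e-01 -4.39000e-01  3.94800e+01]
 [-6.35000e-01  5.72000e-01 -5.20000e-01 -5.83609e+02]
 [ 1.30000e-02  6.80000e-01  7.33000e-01  8.82111e+02]
 [ 0.00000e+00  0.00000e+00  0.00000e+00  1.00000e+00]]
top [460.0459021129386, 460.0459021129386, 278.0399218113233, 207.15993293250324] dict_keys(['frame', 'fx', 'fy', 'cx', 'cy', 'world_from_camera'])
[[-2.700000e-02  9.850000e-01 -1.690000e-01  3.548040e+02]
 [-1.000000e+00 -2.700000e-02  4.000000e-03 -2.100800e+01]
 [-1.000000e-03  1.690000e-01  9.860000e-01  1.033227e+03]
 [ 0.000000e+00  0.000000e+00  0.000000e+00  1.000000e+00]]
{'time': 0.1, 'joint_positions': array([ 1.09402162e+00,  4.23797531e-01,  1.63055817e+00,  1.96480117e-06,
        1.08861096e+00, -1.89949424e-02]), 'qvel': array([ 0.00040198, -0.00345519, -0.00376127,  0.00148225,  0.00308675,
       -0.00053613]), 'joint_efforts': array([-1.77541478e-04, -5.45614564e+01, -2.74324983e+01,  6.45640539e-02,
        1.88196776e-02, -6.89657099e-05]), 'ee_pos': array([275.98585257, 560.25145626, 235.98051483]), 'tool_rot': array([ 2.26896891e-01,  9.73918543e-01, -6.65792234e-04, -1.69402902e-04]), 'force': array([ 0.34366112,  0.37591603, -0.24293776]), 'wrist_torque': array([ 0.0044082 , -0.01430534, -0.03144672]), 'finger_force': 0.0, 'gripper_width': 87.44132280124738}
```

View pics/scene0.png

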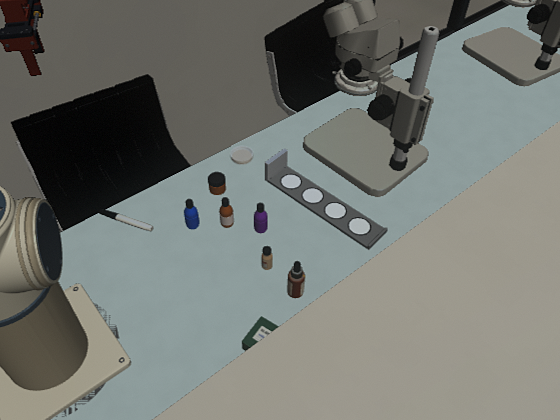

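View pics/top0.png

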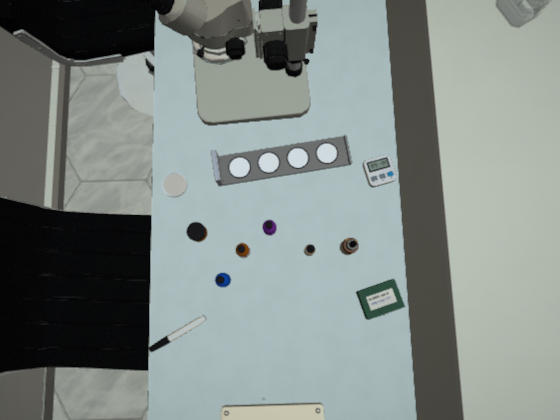

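The scene view shows the jar (217,183), amber bottle (226,212), vial (267,257) and dropper (296,280). The blue (192,214) and purple (261,218) look-alikes are to be left alone. In the top view the end plate is on the left (215,167), the rings are at (240,167), (268,162), (298,158), (327,153), and the containers are at jar (197,231), bottle (243,250), vial (310,249), dropper (349,246). The amber bottle is the one at scene (226,212) / top (243,250), since the other two are blue and purple.

```bash
cat > h.py <<'E'
import numpy as np,cv2
def ray(c,u,v,z):
    M=c["world_from_camera"];d=M[:3,:3]@[(u-c["cx"])/c["fx"],-(v-c["cy"])/c["fy"],-1];o=M[:3,3]
    return (o+d*(z-o[2])/d[2])[:2]
def proj(c,p):
    M=c["world_from_camera"];q=M[:3,:3].T@(np.array(p)-M[:3,3]);return np.array([c["cx"]-c["fx"]*q[0]/q[2],c["cy"]+c["fy"]*q[1]/q[2]])
E
python3 - <<'E'
import numpy as np,cv2
from h import *
T=np.load("top0.npy",allow_pickle=True).item();S=np.load("scene0.npy",allow_pickle=True).item()
for n,c,z0 in(("top",T,0),("scene",S,0)):
    f=c["frame"];g=f.astype(int);
    wh=(g.min(2)>185).astype(np.uint8)
    k,l,st,ce=cv2.connectedComponentsWithStats(wh)
    print(n,"white",[(np.round(ce[i],1).tolist(),st[i,4],np.round(ray(c,*ce[i],8),1).tolist()) for i in range(1,k) if 60<st[i,4]<1500])
    # not-table mask: table is cyan-ish bright
    b=g[:,:,2]; m=((g[:,:,0]>g[:,:,2]+12)|(g.max(2)<75)).astype(np.uint8)
    k,l,st,ce=cv2.connectedComponentsWithStats(m)
    print("dark/amber",[(np.round(ce[i],1).tolist(),st[i].tolist()) for i in range(1,k) if 40<st[i,4]<1500])
a=cv2.resize(T["frame"][140:270,180:370],None,fx=4,fy=4,interpolation=2)
cv2.imwrite("pics/c1.png",a[:,:,::-1])
a=cv2.resize(S["frame"][140:310,170:400],None,fx=3.4,fy=3.4,interpolation=2)
cv2.imwrite("pics/c2.png",a[:,:,::-1])
E
```

```text
top white [([326.4, 152.7], np.int32(269), [655.3, -140.2]), ([297.5, 157.4], np.int32(272), [645.9, -73.1]), ([268.3, 162.1], np.int32(274), [636.4, -5.6]), ([239.1, 166.8], np.int32(277), [627.3, 61.8])]
dark/amber [([269.6, 4.1], [259, 0, 23, 11, 207]), ([294.9, 10.1], [290, 0, 12, 23, 228]), ([100.1, 61.1], [84, 57, 34, 9, 113]), ([149.8, 66.4], [146, 59, 8, 14, 53]), ([254.6, 119.3], [203, 112, 102, 13, 193]), ([268.2, 224.6], [265, 221, 8, 8, 52]), ([196.5, 231.5], [187, 223, 20, 18, 288]), ([348.6, 245.8], [340, 238, 18, 16, 183]), ([242.4, 249.7], [236, 243, 14, 14, 153]), ([309.4, 249.5], [305, 245, 10, 10, 82]), ([219.6, 279.3], [216, 276, 8, 8, 49]), ([361.9, 304.6], [357, 291, 12, 28, 62])]
scene white []
dark/amber [([412.7, 56.5], [389, 29, 40, 65, 672]), ([492.3, 65.9], [462, 44, 62, 42, 426]), ([338.7, 170.7], [303, 142, 73, 54, 443]), ([321.4, 212.9], [265, 163, 122, 86, 325]), ([216.5, 183.0], [208, 172, 18, 23, 340]), ([312.0, 195.3], [301, 187, 23, 17, 69]), ([225.8, 211.3], [219, 197, 14, 31, 248]), ([188.9, 203.5], [186, 199, 8, 10, 62]), ([258.3, 217.9], [254, 203, 10, 30, 173]), ([334.6, 210.4], [323, 202, 24, 18, 81]), ([359.1, 226.0], [347, 217, 25, 19, 86]), ([266.7, 257.4], [262, 246, 11, 24, 202]), ([295.5, 281.2], [288, 261, 17, 37, 455])]
```

View pics/c1.png

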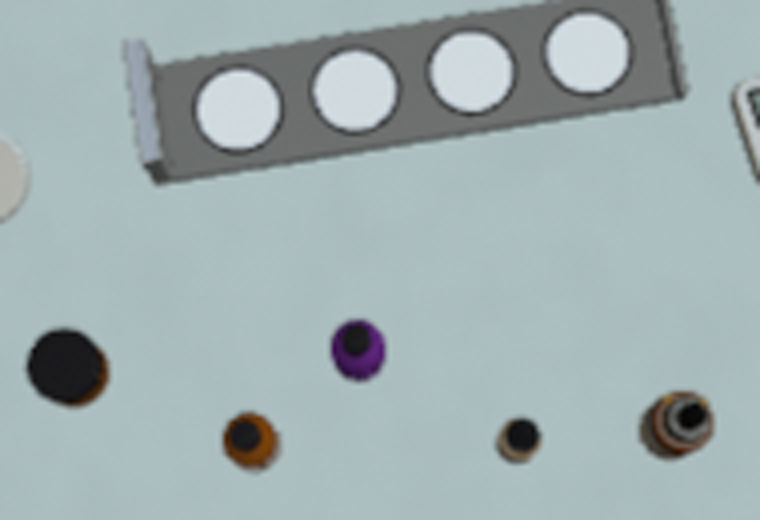

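View pics/c2.png

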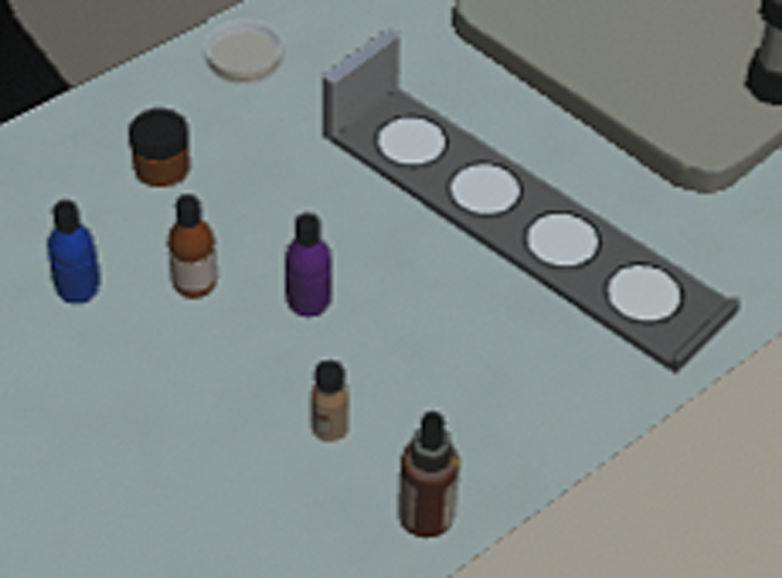

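The top crop shows the bottle with an amber body and black cap at (252,440), with the purple one at (358,350) separate. The scene crop shows the amber bottle at (193,250), the vial at (330,400), the dropper at (430,475), and the plate at the +y end.

```bash
python3 - <<'E'
import numpy as np,cv2
from h import *
T=np.load("top0.npy",allow_pickle=True).item();S=np.load("scene0.npy",allow_pickle=True).item()
f=T["frame"].astype(int)
box={"jar":(40,(185,221,210,243),(208,172,18,23)),"bottle":(79,(234,241,252,259),(219,197,14,31)),"vial":(57,(303,243,317,257),(262,246,11,24)),"dropper":(102,(349,238,360,249),(288,261,17,37)),"purple":(79,(260,217,277,237),(254,203,10,30)),"blue":(79,(212,270,232,288),(0,0,0,0))}
for n,(h,(a,b,c,d),bb) in box.items():
    m=(f[b:d,a:c].max(2)<62).astype(np.uint8)
    k,l,st,ce=cv2.connectedComponentsWithStats(m);i=1+st[1:,4].argmax()
    u=ce[i]+[a,b];p=ray(T,*u,h)
    print(n,np.round(u,1),st[i].tolist(),"xy",np.round(p,1),"scene top/base",np.round(proj(S,[*p,h]),1),np.round(proj(S,[*p,0]),1),"bbox ctr-x,top,bot",bb[0]+bb[2]/2-.5,bb[1],bb[1]+bb[3])
for p in [(655.3,-140.2),(627.3,61.8)]:print(proj(S,[*p,8]))
E
```

```text
jar [196.1 231.4] [2, 2, 19, 18, 260] xy [476.9 154.4] scene top/base [216.5 178.1] [217.8 190.1] bbox ctr-x,top,bot 216.5 172 195
bottle [240.6 248.5] [3, 4, 8, 8, 48] xy [433.9  55.1] scene top/base [225.2 199.6] [227.4 223.6] bbox ctr-x,top,bot 225.5 197 228
vial [310.1 248.6] [4, 2, 7, 8, 45] xy [431.5 -90.3] scene top/base [267. 249.] [267.  265.6] bbox ctr-x,top,bot 267.0 246 270
dropper [352.4 243.7] [0, 3, 8, 7, 38] xy [ 435.5 -173.3] scene top/base [296.4 260.8] [294.3 290.9] bbox ctr-x,top,bot 296.0 261 298
purple [268.4 224.5] [5, 4, 7, 8, 45] xy [482.4  -3.7] scene top/base [260.2 205.1] [260.6 228.9] bbox ctr-x,top,bot 258.5 203 233
blue [219.7 279.2] [4, 6, 8, 7, 44] xy [372.1  98.9] scene top/base [189.4 201.2] [193.4 225.2] bbox ctr-x,top,bot -0.5 0 0
[359.7272655  225.95656802]
[291.18363349 181.24853796]
```

```bash
cat > plan.py <<'E'
import sys,numpy as np
from scipy.spatial.transform import Rotation as R
from bench import arm
P={"jar":(476.9,154.4),"vial":(431.5,-90.3),"bottle":(433.9,55.1),"dropper":(435.5,-174),
"R1":(627.3,61.8),"R2":(636.4,-5.6),"R3":(645.9,-73.1),"R4":(655.3,-140.2)}
def show(n,z):
    s=arm.read_state();r=R.from_quat(s["tool_rot"]);M=r.as_matrix()
    print(n,"shift",np.round(M.T@(np.array([*P[n],z])-s["ee_pos"]),1),"y-heading",round(np.degrees(np.arctan2(M[1,1],M[0,1])),2),"pos",np.round(s["ee_pos"],1),"w",round(s["gripper_width"],1),"t",round(s["time"],2),"F",np.round(s["force"],1),"tilt",np.round(M[2],3))
if __name__=="__main__":
    for a in sys.argv[1:]: n,z=a.split(":"); show(n,float(z))
E
python3 plan.py jar:150
```

```text
jar shift [-359.6 -275.1   86.3] y-heading 63.77 pos [276.  560.3 236. ] w 87.4 t 0.1 F [ 0.3  0.4 -0.2] tilt [ 0.    -0.001 -1.   ]
```

Call:
{"api": "jog_arm", "payload": {
  "commands": [
    [100, [-30, -23, 7], 6],
    [100, [-62, -48, 14], 12],
    [100, [-95, -73, 22], 18],
    [100, [-130, -100, 30], 24],
    [100, [-165, -127, 38], 30],
    [100, [-200, -154, 46], 36],
    [100, [-235, -181, 56], 42],
    [100, [-270, -208, 66], 48],
    [100, [-305, -235, 76], 54],
    [100, [-335, -257, 84], 56],
    [100, [-352, -270, 86], 56],
    [100, [-360, -275, 86], 56]
  ],
  "squeeze": 12
}}

```text
time: 1.3
ee_pos: [477.8, 153.0, 150.1]
tool_rot: [0.658, 0.753, -0.001, -0.0]
force: [0.2, 0.9, 0.4]
gripper_width: 88.2
finger_force: 0.0
```

```bash
python3 plan.py jar:19 R4:60; python3 - <<'E'
from bench import arm
import cv2
cv2.imwrite("pics/s1.png",arm.capture("scene")["frame"][:,:,::-1])
E
```

```text
jar shift [  1.6  -0.6 131.1] y-heading 7.63 pos [477.8 153.  150.1] w 88.2 t 1.3 F [0.2 0.9 0.4] tilt [-0.    -0.001 -1.   ]
R4 shift [-314.1  137.1   90. ] y-heading 7.63 pos [477.8 153.  150.1] w 88.2 t 1.3 F [0.2 0.9 0.4] tilt [-0.    -0.001 -1.   ]
```

View pics/s1.png

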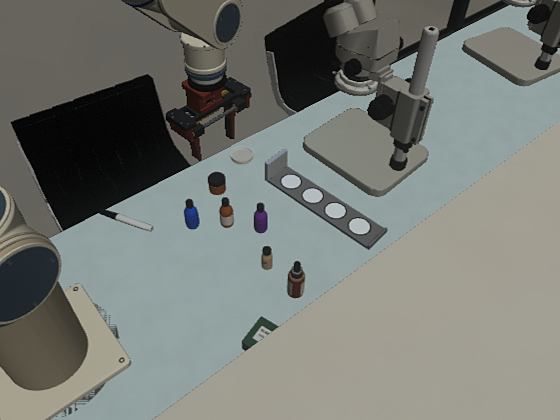

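The view shows the gripper above the jar: the fingertips (197,155) and (232,130) straddle the predicted point (213,143). The wide side of the body runs along the closing line.

Call:
{"api": "jog_arm", "payload": {
  "commands": [
    [100, [1.5, -0.5, 30], 0],
    [100, [1.5, -0.5, 65], 0],
    [100, [1.5, -0.5, 95], 0],
    [100, [1.5, -0.5, 115], 0],
    [100, [1.5, -0.5, 125], 0],
    [100, [1.5, -0.5, 130], 0],
    [100, [1.5, -0.5, 130], 0],
    [0, [1.5, -0.5, 130], 0],
    [0, [1.5, -0.5, 130], 0],
    [0, [1.5, -0.5, 130], 0],
    [0, [1.5, -0.5, 130], 0],
    [0, [1.5, -0.5, 130], 0]
  ],
  "squeeze": 12
}}

```text
time: 2.55
ee_pos: [477.1, 156.2, 21.0]
tool_rot: [0.658, 0.753, 0.0, 0.0]
force: [-0.1, 0.1, -0.4]
gripper_width: 51.3
finger_force: 0.0
```

```bash
python3 plan.py R4:28.5
```

```text
R4 shift [-317.8  136.6   -7.5] y-heading 7.76 pos [477.1 156.2  21. ] w 51.3 t 2.55 F [-0.1  0.1 -0.4] tilt [ 0.     0.001 -1.   ]
```

Call:
{"api": "jog_arm", "payload": {
  "commands": [
    [0, [0, 0, 0], 0],
    [0, [0, 0, 0], 0],
    [0, [0, 0, 0], 0],
    [0, [0, 0, 0], 0],
    [0, [0, 0, -5], 0],
    [0, [0, 0, -10], 0]
  ]
}}

```text
time: 3.15
ee_pos: [476.6, 156.2, 30.8]
tool_rot: [0.658, 0.753, -0.0, -0.0]
force: [0.2, 0.0, -0.3]
gripper_width: 39.8
finger_force: 12.0
```

```bash
python3 plan.py R4:29.5
```

```text
R4 shift [-317.8  137.     1.3] y-heading 7.77 pos [476.6 156.2  30.8] w 39.8 t 3.15 F [ 0.2  0.  -0.3] tilt [-0.    -0.001 -1.   ]
```

Call:
{"api": "jog_arm", "payload": {
  "commands": [
    [0, [0, 0, -20], 0],
    [0, [0, 0, -50], 0],
    [0, [-20, 9, -80], 0],
    [0, [-50, 22, -90], 0],
    [0, [-85, 37, -90], 0],
    [0, [-125, 54, -90], 0],
    [0, [-165, 71, -90], 0],
    [0, [-205, 88, -90], 0],
    [0, [-245, 105, -90], 0],
    [0, [-280, 121, -90], 0],
    [0, [-304, 132, -90], 0],
    [0, [-316, 137, -90], 0]
  ]
}}

```text
time: 4.35
ee_pos: [656.3, -140.4, 120.9]
tool_rot: [0.658, 0.753, 0.0, 0.0]
force: [-0.0, -0.4, -1.4]
gripper_width: 39.6
finger_force: 12.0
```

```bash
python3 plan.py R4:29.5
```

```text
R4 shift [ 0.4 -1.  91.4] y-heading 7.67 pos [ 656.3 -140.4  120.9] w 39.6 t 4.35 F [-0.  -0.4 -1.4] tilt [-0.     0.001 -1.   ]
```

Call:
{"api": "jog_arm", "payload": {
  "commands": [
    [0, [0, 0, 25], 0],
    [0, [0, 0, 50], 0],
    [0, [0, 0, 68], 0],
    [0, [0, 0, 80], 0],
    [0, [0, 0, 86], 0],
    [0, [0, 0, 89], 0],
    [0, [0, 0, 90], 0],
    [0, [0, 0, 91], 0],
    [0, [0, 0, 91], 0]
  ]
}}

```text
time: 5.25
ee_pos: [655.8, -138.4, 30.3]
tool_rot: [0.658, 0.753, 0.0, 0.0]
force: [0.9, -0.3, -1.5]
gripper_width: 39.6
finger_force: 12.0
```

```bash
python3 plan.py R4:29
```

```text
R4 shift [-1.7 -0.7  1.3] y-heading 7.77 pos [ 655.8 -138.4   30.3] w 39.6 t 5.25 F [ 0.9 -0.3 -1.5] tilt [-0.     0.001 -1.   ]
```

Call:
{"api": "jog_arm", "payload": {
  "commands": [
    [0, [0, 0, 0.8], 0],
    [0, [0, 0, 1.3], 0],
    [0, [0, 0, 1.3], 0],
    [60, [0, 0, 1.3], 0],
    [60, [0, 0, 1.3], 0],
    [60, [0, 0, 1.3], 0],
    [60, [0, 0, 1.3], 0],
    [60, [0, 0, -10], 0],
    [60, [0, 0, -40], 0],
    [60, [0, 0, -80], 0],
    [60, [0, 0, -110], 0],
    [60, [0, 0, -120], 0]
  ]
}}

```text
time: 6.45
ee_pos: [657.4, -138.8, 154.2]
tool_rot: [0.658, 0.753, 0.001, 0.003]
force: [0.5, -0.3, 0.5]
gripper_width: 52.9
finger_force: 0.0
```

```bash
python3 plan.py vial:25 ; python3 - <<'E'
from bench import arm
import cv2
cv2.imwrite("pics/s2.png",arm.capture("scene")["frame"][:,:,::-1])
E
```

```text
vial shift [  78.9 -218.   127.8] y-heading 7.77 pos [ 657.4 -138.8  154.2] w 52.9 t 6.45 F [ 0.5 -0.3  0.5] tilt [-0.002  0.006 -1.   ]
```

View pics/s2.png

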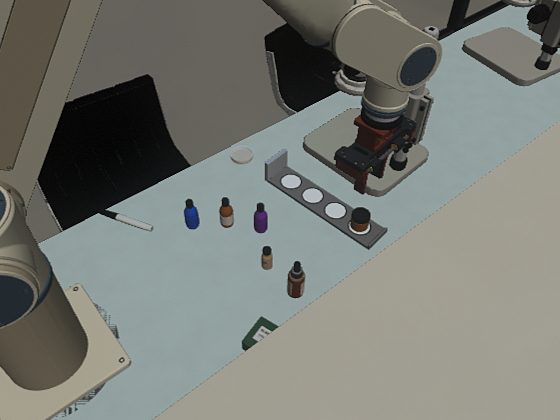

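The jar stands in the ring nearest the lip (360,222).

Call:
{"api": "jog_arm", "payload": {
  "commands": [
    [60, [10, -27, 0], 0],
    [60, [22, -60, 0], 0],
    [60, [36, -100, 0], 0],
    [60, [50, -140, 0], 0],
    [60, [63, -175, 0], 0],
    [60, [72, -200, 0], 0],
    [60, [76, -211, 0], 0],
    [60, [78, -216, 0], 0],
    [60, [78, -216, 0], 0],
    [60, [78, -216, 15], 0],
    [60, [78, -216, 30], 0],
    [60, [78, -216, 30], 0]
  ]
}}

```text
time: 7.7
ee_pos: [431.2, -90.3, 118.3]
tool_rot: [0.658, 0.753, -0.0, -0.001]
force: [-0.2, -0.0, -0.1]
gripper_width: 52.6
finger_force: 0.0
```

```bash
python3 plan.py vial:25
```

```text
vial shift [-0.1  0.4 93.3] y-heading 7.77 pos [431.2 -90.3 118.3] w 52.6 t 7.7 F [-0.2 -0.  -0.1] tilt [ 0.001 -0.002 -1.   ]
```

Call:
{"api": "jog_arm", "payload": {
  "commands": [
    [60, [0, 0.4, 25], 0],
    [60, [0, 0.4, 52], 0],
    [60, [0, 0.4, 75], 0],
    [60, [0, 0.4, 88], 0],
    [60, [0, 0.4, 94], 0],
    [60, [0, 0.4, 94], 0],
    [0, [0, 0.4, 94], 0],
    [0, [0, 0.4, 94], 0],
    [0, [0, 0.4, 94], 0],
    [0, [0, 0.4, 94], 0],
    [0, [0, 0.4, 94], 0],
    [0, [0, 0.4, 94], 0]
  ],
  "squeeze": 10
}}

```text
time: 8.9
ee_pos: [431.5, -90.2, 26.1]
tool_rot: [0.658, 0.753, 0.0, 0.0]
force: [-0.4, 1.3, 7.2]
gripper_width: 23.2
finger_force: 10.0
```

```bash
python3 plan.py R3:33
```

```text
R3 shift [-12.  214.7  -6.7] y-heading 7.77 pos [431.5 -90.2  26.1] w 23.2 t 8.9 F [-0.4  1.3  7.2] tilt [-0.     0.001 -1.   ]
```

Call:
{"api": "jog_arm", "payload": {
  "commands": [
    [0, [0, 0, -12], 0],
    [0, [0, 0, -40], 0],
    [0, [-1, 15, -65], 0],
    [0, [-2, 40, -70], 0],
    [0, [-4, 75, -70], 0],
    [0, [-6, 112, -70], 0],
    [0, [-8, 148, -70], 0],
    [0, [-10, 180, -70], 0],
    [0, [-12, 202, -70], 0],
    [0, [-12, 212, -70], 0],
    [0, [-12, 214.5, -70], 0],
    [0, [-12, 214.5, -70], 0]
  ]
}}

```text
time: 10.1
ee_pos: [644.3, -73.0, 95.6]
tool_rot: [0.658, 0.753, -0.0, -0.001]
force: [-0.2, 0.5, -0.6]
gripper_width: 22.9
finger_force: 10.0
```

```bash
python3 plan.py R3:34
```

```text
R3 shift [-0.3  1.6 61.6] y-heading 7.77 pos [644.3 -73.   95.6] w 22.9 t 10.1 F [-0.2  0.5 -0.6] tilt [ 0.    -0.001 -1.   ]
```

Call:
{"api": "jog_arm", "payload": {
  "commands": [
    [0, [0, 0.5, 15], 0],
    [0, [0, 0.5, 32], 0],
    [0, [0, 0.5, 47], 0],
    [0, [0, 0.5, 55], 0],
    [0, [0, 0.5, 58], 0],
    [0, [0, 0.5, 60], 0],
    [0, [0, 0.5, 60.5], 0],
    [0, [0, 0.5, 60.5], 0]
  ]
}}

```text
time: 10.9
ee_pos: [646.2, -73.1, 35.6]
tool_rot: [0.658, 0.753, 0.0, 0.0]
force: [0.3, 0.2, -0.1]
gripper_width: 22.8
finger_force: 10.0
```

```bash
python3 plan.py R3:34.2
```

```text
R3 shift [-0.  -0.3  1.4] y-heading 7.77 pos [646.2 -73.1  35.6] w 22.8 t 10.9 F [ 0.3  0.2 -0.1] tilt [-0.     0.001 -1.   ]
```

Call:
{"api": "jog_arm", "payload": {
  "commands": [
    [0, [0, 0, 0.8], 0],
    [0, [0, 0, 1.4], 0],
    [0, [0, 0, 1.4], 0],
    [60, [0, 0, 1.4], 0],
    [60, [0, 0, 1.4], 0],
    [60, [0, 0, 1.4], 0],
    [60, [0, 0, 1.4], 0],
    [60, [0, 0, 1.4], 0],
    [60, [0, 0, -15], 0],
    [60, [0, 0, -50], 0],
    [60, [0, 0, -85], 0],
    [60, [0, 0, -115], 0]
  ]
}}

```text
time: 12.1
ee_pos: [646.3, -73.1, 153.1]
tool_rot: [0.658, 0.753, 0.0, 0.001]
force: [0.1, 0.4, -0.7]
gripper_width: 52.8
finger_force: 0.0
```

```bash
python3 plan.py bottle:25
```

```text
bottle shift [ 155.8 -193.3  127.7] y-heading 7.77 pos [646.3 -73.1 153.1] w 52.8 t 12.1 F [ 0.1  0.4 -0.7] tilt [-0.     0.002 -1.   ]
```

Call:
{"api": "jog_arm", "payload": {
  "commands": [
    [60, [17, -21, 0], 0],
    [60, [40, -50, 0], 0],
    [60, [68, -84, 0], 0],
    [60, [95, -118, 0], 0],
    [60, [120, -149, 0], 0],
    [60, [140, -173, 0], 0],
    [60, [151, -187, 0], 0],
    [60, [155.5, -193, 0], 0],
    [60, [155.5, -193, 0], 0],
    [60, [155.5, -193, 10], 0],
    [60, [155.5, -193, 25], 0],
    [60, [155.5, -193, 25], 0]
  ]
}}

```text
time: 13.3
ee_pos: [433.5, 54.4, 123.4]
tool_rot: [0.658, 0.753, -0.001, -0.001]
force: [0.9, -0.1, -0.3]
gripper_width: 52.8
finger_force: 0.0
```

```bash
python3 plan.py bottle:25
```

```text
bottle shift [ 0.7  0.7 98.4] y-heading 7.72 pos [433.5  54.4 123.4] w 52.8 t 13.3 F [ 0.9 -0.1 -0.3] tilt [ 0.    -0.003 -1.   ]
```

Call:
{"api": "jog_arm", "payload": {
  "commands": [
    [60, [0, 0.3, 25], 0],
    [60, [0, 0.3, 52], 0],
    [60, [0, 0.3, 78], 0],
    [60, [0, 0.3, 93], 0],
    [60, [0, 0.3, 99], 0],
    [60, [0, 0.3, 101], 0],
    [60, [0, 0.3, 101], 0],
    [0, [0, 0.3, 101], 0],
    [0, [0, 0.3, 101], 0],
    [0, [0, 0.3, 101], 0],
    [0, [0, 0.3, 101], 0],
    [0, [0, 0.3, 101], 0]
  ],
  "squeeze": 12
}}

```text
time: 14.5
ee_pos: [434.2, 55.1, 24.7]
tool_rot: [0.658, 0.753, 0.0, 0.0]
force: [-0.3, -0.1, 6.9]
gripper_width: 29.4
finger_force: 12.0
```

```bash
python3 plan.py R2:32
```

```text
R2 shift [-87.5 192.1  -7.2] y-heading 7.77 pos [434.2  55.1  24.7] w 29.4 t 14.5 F [-0.3 -0.1  6.9] tilt [-0.     0.001 -1.   ]
```

Call:
{"api": "jog_arm", "payload": {
  "commands": [
    [0, [0, 0, -12], 0],
    [0, [0, 0, -40], 0],
    [0, [0, 0, -72], 0],
    [0, [-5, 11, -90], 0],
    [0, [-16, 36, -92], 0],
    [0, [-32, 70, -92], 0],
    [0, [-48, 105, -92], 0],
    [0, [-63, 138, -92], 0],
    [0, [-76, 167, -92], 0],
    [0, [-84, 185, -92], 0],
    [0, [-87.5, 192, -92], 0],
    [0, [-87.5, 192, -92], 0]
  ]
}}

```text
time: 15.7
ee_pos: [636.0, -5.9, 116.4]
tool_rot: [0.658, 0.753, -0.0, -0.0]
force: [0.2, 0.6, -0.6]
gripper_width: 29.8
finger_force: 12.0
```

```bash
python3 plan.py R2:32.7
```

```text
R2 shift [ 0.3  0.4 83.7] y-heading 7.75 pos [636.   -5.9 116.4] w 29.8 t 15.7 F [ 0.2  0.6 -0.6] tilt [ 0. -0. -1.]
```

Call:
{"api": "jog_arm", "payload": {
  "commands": [
    [0, [0, 0, 18], 0],
    [0, [0, 0, 40], 0],
    [0, [0, 0, 60], 0],
    [0, [0, 0, 73], 0],
    [0, [0, 0, 79], 0],
    [0, [0, 0, 81.5], 0],
    [0, [0, 0, 82.5], 0],
    [0, [0, 0, 82.5], 0]
  ]
}}

```text
time: 16.5
ee_pos: [636.4, -5.7, 34.3]
tool_rot: [0.658, 0.753, 0.0, 0.0]
force: [-0.2, 0.4, 0.1]
gripper_width: 29.3
finger_force: 12.0
```

```bash
python3 plan.py R2:32.7
```

```text
R2 shift [0.1 0.1 1.6] y-heading 7.77 pos [636.4  -5.7  34.3] w 29.3 t 16.5 F [-0.2  0.4  0.1] tilt [-0.     0.001 -1.   ]
```

Call:
{"api": "jog_arm", "payload": {
  "commands": [
    [0, [0, 0, 0.8], 0],
    [0, [0, 0, 1.6], 0],
    [0, [0, 0, 1.6], 0],
    [65, [0, 0, 1.6], 0],
    [65, [0, 0, 1.6], 0],
    [65, [0, 0, 1.6], 0],
    [65, [0, 0, 1.6], 0],
    [65, [0, 0, 1.6], 0],
    [65, [0, 0, -15], 0],
    [65, [0, 0, -50], 0],
    [65, [0, 0, -90], 0],
    [65, [0, 0, -125], 0]
  ]
}}

```text
time: 17.7
ee_pos: [636.2, -5.7, 161.6]
tool_rot: [0.658, 0.753, 0.0, 0.001]
force: [1.3, 0.1, 0.2]
gripper_width: 57.1
finger_force: 0.0
```

```bash
python3 plan.py dropper:41; python3 - <<'E'
from bench import arm
import cv2
cv2.imwrite("pics/s3.png",arm.capture("scene")["frame"][:,:,::-1])
E
```

```text
dropper shift [-139.6 -221.8  120.3] y-heading 7.77 pos [636.2  -5.7 161.6] w 57.1 t 17.7 F [1.3 0.1 0.2] tilt [-0.     0.001 -1.   ]
```

View pics/s3.png

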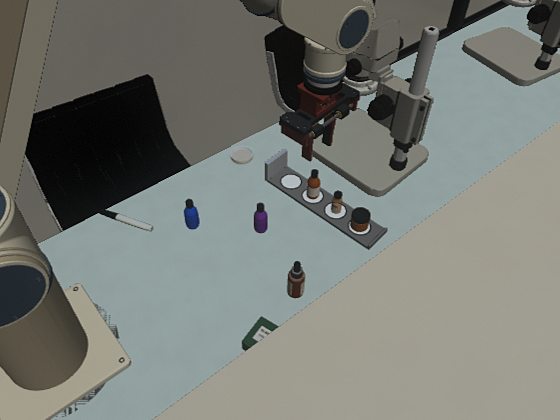

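The bottle (314,186), vial (337,203) and jar (360,220) stand upright in their rings. The dropper still stands at (296,280).

Call:
{"api": "jog_arm", "payload": {
  "commands": [
    [75, [-14, -22, 0], 0],
    [75, [-32, -51, 0], 0],
    [75, [-55, -87, 0], 0],
    [75, [-78, -124, 0], 0],
    [75, [-101, -160, 0], 0],
    [75, [-120, -190, 0], 0],
    [75, [-132, -210, 0], 0],
    [75, [-138, -219, 0], 0],
    [75, [-139.5, -222, 0], 0],
    [75, [-139.5, -222, 0], 0],
    [75, [-139.5, -222, 8], 0],
    [75, [-139.5, -222, 8], 0]
  ]
}}

```text
time: 18.95
ee_pos: [435.0, -173.2, 149.7]
tool_rot: [0.657, 0.754, -0.0, -0.001]
force: [0.2, -0.3, 0.3]
gripper_width: 66.0
finger_force: 0.0
```

```bash
python3 plan.py dropper:41; python3 - <<'E'
from bench import arm
import cv2
c=arm.capture("scene");cv2.imwrite("pics/s4.png",cv2.resize(c["frame"][200:310,230:380],None,fx=5,fy=5)[:,:,::-1])
E
```

```text
dropper shift [ -0.9   0.5 108.7] y-heading 7.83 pos [ 435.  -173.2  149.7] w 66.0 t 18.95 F [ 0.2 -0.3  0.3] tilt [ 0.001 -0.001 -1.   ]
```

View pics/s4.png

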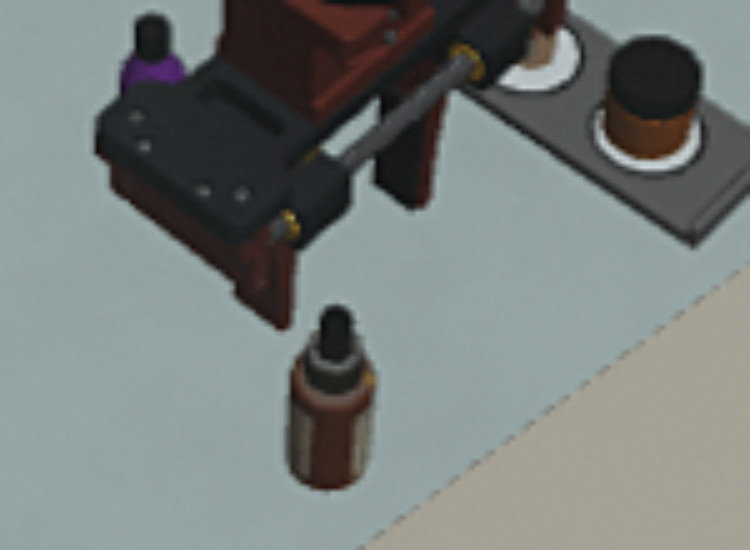

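The fingertips at crop (285,325) and (415,205) straddle the dropper's axis above its bulb (336,320).

Call:
{"api": "jog_arm", "payload": {
  "commands": [
    [75, [-0.5, 0, 20], 0],
    [75, [-0.5, 0, 42], 0],
    [75, [-0.5, 0, 64], 0],
    [75, [-0.5, 0, 84], 0],
    [75, [-0.5, 0, 98], 0],
    [75, [-0.5, 0, 106], 0],
    [75, [-0.5, 0, 109], 0],
    [75, [-0.5, 0, 109], 0]
  ]
}}

```text
time: 19.8
ee_pos: [435.1, -174.3, 41.6]
tool_rot: [0.657, 0.753, -0.0, -0.0]
force: [-0.1, -0.1, 0.7]
gripper_width: 66.3
finger_force: 0.0
```

Call:
{"api": "jog_arm", "payload": {
  "commands": [
    [0, [0, 0, 0], 0],
    [0, [0, 0, 0], 0],
    [0, [0, 0, 0], 0],
    [0, [0, 0, 0], 0],
    [0, [0, 0, 0], 0],
    [0, [0, 0, 0], 0],
    [0, [0, 0, 0], 0],
    [0, [0, 0, 0], 0]
  ],
  "squeeze": 15
}}

```text
time: 20.6
ee_pos: [435.1, -174.5, 41.9]
tool_rot: [0.658, 0.753, 0.0, 0.0]
force: [0.9, 0.4, 4.9]
gripper_width: 32.3
finger_force: 15.0
```

```bash
python3 plan.py R1:49
```

```text
R1 shift [208.2 222.4  -7.1] y-heading 7.77 pos [ 435.1 -174.5   41.9] w 32.3 t 20.6 F [0.9 0.4 4.9] tilt [-0.  0. -1.]
```

Call:
{"api": "jog_arm", "payload": {
  "commands": [
    [0, [0, 0, -10], 0],
    [0, [0, 0, -30], 0],
    [0, [0, 0, -58], 0],
    [0, [0, 0, -84], 0],
    [0, [8, 9, -98], 0],
    [0, [24, 26, -102], 0],
    [0, [48, 51, -102], 0],
    [0, [74, 79, -102], 0],
    [0, [100, 107, -102], 0],
    [0, [126, 135, -102], 0],
    [0, [150, 160, -102], 0],
    [0, [168, 180, -102], 0]
  ]
}}

```text
time: 21.8
ee_pos: [591.3, 18.2, 144.1]
tool_rot: [0.657, 0.754, 0.0, -0.0]
force: [0.5, -0.9, -1.1]
gripper_width: 32.2
finger_force: 15.0
```

```bash
python3 plan.py R1:50
```

```text
R1 shift [38.3 41.6 94.1] y-heading 7.83 pos [591.3  18.2 144.1] w 32.2 t 21.8 F [ 0.5 -0.9 -1.1] tilt [ 0. -0. -1.]
```

Call:
{"api": "jog_arm", "payload": {
  "commands": [
    [0, [14, 15, 0], 0],
    [0, [26, 27, 0], 0],
    [0, [35, 37, 0], 0],
    [0, [39, 41, 0], 0],
    [0, [40, 42.3, 0], 0],
    [0, [40, 42.3, 0], 0],
    [0, [40, 42.3, 0], 0],
    [0, [40, 42.3, 15], 0],
    [0, [40, 42.3, 32], 0],
    [0, [40, 42.3, 50], 0],
    [0, [40, 42.3, 60], 0],
    [0, [40, 42.3, 60], 0]
  ]
}}

```text
time: 23.0
ee_pos: [625.5, 61.3, 81.5]
tool_rot: [0.658, 0.753, -0.001, -0.001]
force: [0.3, 0.2, -1.1]
gripper_width: 32.5
finger_force: 15.0
```

```bash
python3 plan.py R1:50
```

```text
R1 shift [ 0.2  1.9 31.5] y-heading 7.75 pos [625.5  61.3  81.5] w 32.5 t 23.0 F [ 0.3  0.2 -1.1] tilt [ 0.    -0.004 -1.   ]
```

Call:
{"api": "jog_arm", "payload": {
  "commands": [
    [0, [0, 0.5, 10], 0],
    [0, [0, 0.5, 20], 0],
    [0, [0, 0.5, 27], 0],
    [0, [0, 0.5, 30], 0],
    [0, [0, 0.5, 31.5], 0],
    [0, [0, 0.5, 31.5], 0],
    [0, [0, 0.5, 31.5], 0]
  ]
}}

```text
time: 23.7
ee_pos: [627.8, 61.8, 52.5]
tool_rot: [0.658, 0.753, 0.0, 0.0]
force: [0.6, 0.5, -0.9]
gripper_width: 32.3
finger_force: 15.0
```

```bash
python3 plan.py R1:49.9
```

```text
R1 shift [ 0.1 -0.5  2.6] y-heading 7.77 pos [627.8  61.8  52.5] w 32.3 t 23.7 F [ 0.6  0.5 -0.9] tilt [-0.     0.001 -1.   ]
```

Call:
{"api": "jog_arm", "payload": {
  "commands": [
    [0, [0, 0, 1], 0],
    [0, [0, 0, 2], 0],
    [0, [0, 0, 2.6], 0],
    [0, [0, 0, 2.6], 0],
    [70, [0, 0, 2.6], 0],
    [70, [0, 0, 2.6], 0],
    [70, [0, 0, 2.6], 0],
    [70, [0, 0, 2.6], 0],
    [70, [0, 0, 2.6], 0],
    [70, [0, 0, 2.6], 0],
    [70, [0, 0, -15], 0],
    [70, [0, 0, -45], 0]
  ]
}}

```text
time: 24.9
ee_pos: [626.1, 61.7, 96.7]
tool_rot: [0.658, 0.753, -0.001, -0.001]
force: [1.0, 0.5, 0.8]
gripper_width: 61.3
finger_force: 0.0
```

Call:
{"api": "jog_arm", "payload": {
  "commands": [
    [70, [0, 0, -35], 0],
    [70, [0, 0, -70], 0],
    [70, [0, -30, -90], 0],
    [70, [0, -70, -95], 0],
    [70, [0, -110, -95], 0],
    [70, [0, -140, -95], 0],
    [70, [0, -150, -95], 0],
    [70, [0, -150, -95], 0],
    [70, [0, -150, -95], 0]
  ]
}}

```text
time: 25.8
ee_pos: [480.8, 41.6, 193.1]
tool_rot: [0.658, 0.753, 0.001, 0.001]
force: [0.3, 0.2, -0.3]
gripper_width: 61.8
finger_force: 0.0
```

```bash
python3 - <<'E'
from bench import arm
import cv2,numpy as np
from h import *
from plan import P
c=arm.capture("scene");t=arm.capture("top");print(arm.read_state()["time"])
for n,r,hh in(("dropper","R1",110),("bottle","R2",87),("vial","R3",65),("jar","R4",48)):print(n,np.round(proj(c,[*P[r],hh]),1),np.round(proj(t,[*P[r],hh]),1))
a=cv2.resize(c["frame"][140:250,250:400],None,fx=4,fy=4);b=cv2.resize(t["frame"][130:200,200:360],None,fx=4,fy=4)
w=np.zeros((580,640,3),np.uint8);w[:300,:600]=a[:300];w[300:,:]=b
cv2.imwrite("pics/f.png",w[:,:,::-1])
E
```

```text
25.9
dropper [292.7 149.3] [234.9 154.2]
bottle [315.1 171.1] [267.5 152.3]
vial [338.2 193.1] [298.6 150.2]
jar [362.1 214.1] [328.3 147.5]
```

View pics/f.png

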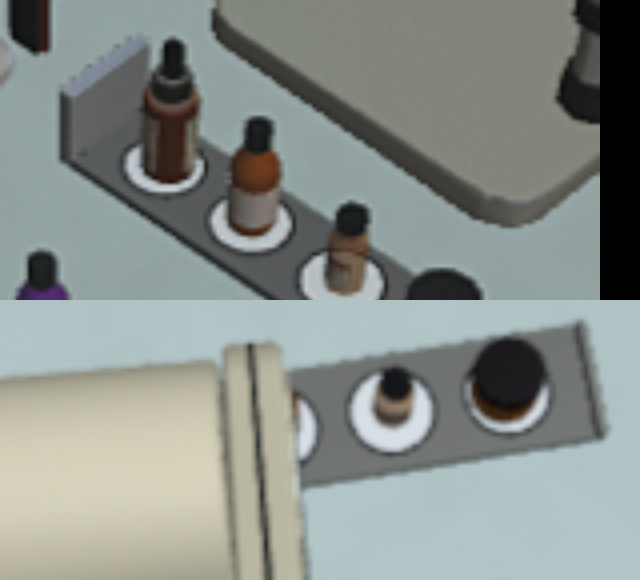

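All four stand upright, centred in their rings and in the right order. The cap tops at (293,151), (315,170), (338,192) match the predicted positions, and the jar lid in the top view is within about 3 mm.

```bash
python3 -c "from bench import arm; print(arm.hand_in())"
```

```text
the job is handed in; nothing more can be done
None
```

The job is handed in: the dropper bottle, capped bottle, vial and jar stand upright in their rings in that order from the tall end plate, the timer and petri dish were not approached, and the clock read about 26 s (the hand-in returned no verdict).

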